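Feel for the keyway and unlock the gauge-block case

TASK

Unlock the blue gauge-block case: pressing its red key down lightly, turn it back and forth to feel for the hidden angle at which it sinks right in, then turn it on (either way) so that it stays down by itself. Then slide the lid fully open, and let go. Never force the key down where it will not go, and leave the four loose things around the case where they are.

Things in the scene. Friction and masses are not known exactly. Their poses are not given: they have to be found in the camera images.
- case: Blue metal case, 90 x 200 x 52 mm (its x, y, z), fixed to the bench. Origin: centre of its underside, z up. Its +y end (y = 38 to 100 mm) is a grey lock head, 70 mm high, with the key upright in it. The rest has an aluminium sliding lid, its top 49 mm above the bench; it slides along the case's -y and then sticks out over the -y end.
- key_grip (a point): Gripping point of the key's red bow, 112 mm above the bench at rest; z is up, the turning axis. The bow is a flat plate 34 mm long (point x), 10 mm thick (point y, grip across it), 32 mm high: from 20 mm below to 12 mm above this point. The key is captive: it turns, and sinks up to 14 mm against a spring (3 N at first, 5 N at the bottom) that lifts it when let go.
- collar (a point): Centre of the upper face of the key's brass collar, right below the bow, 20 mm under key_grip: 36 mm across, 4 mm thick; fingertips can rest and press on it. 92 mm above the bench at rest.
- lock_top (a point): Centre of the lock head's top, on the key's axis, 70 mm above the bench. Inside, unseen, the key's cross bit lands on a slotted plate after 3 mm of sinking. Only lined up with the slot (within 0.12 rad) does it sink all 14 mm. Turned from there by 0.7 rad or more, either way, while right down, it is caught under the plate and stays 12 mm down when let go. Below 10.5 mm the lid is free.
- key (a joint): Key angle, rad: 0 with the bow's long side along the case's x, positive anticlockwise from above; range -2 to 2, light friction, starts in -0.2 to 0.2. The hidden slot is anywhere from -0.7 to 0.7 (half a turn is the same to bit and bow). It stays put unless the key, in the slot but not right down, is turned with over 0.6 N m.
- guard (a joint): How far the key has forced the hidden plate down, m: 0 at rest. A stiff spring holds it (5 N per mm); beyond 6 mm (30 N) the lock is damaged and the run fails.
- lid (a joint): Lid opening, m: 0 shut, 0.100 fully open (stop); it slides along the case's -y with about 1.5 N friction. Locked, it has 2 mm of play.
- lid_rib (a point): Middle of the top edge of the black rib across the lid: 60 mm long (case x), 6 mm thick (case y), 24 mm above the lid, its top 73 mm above the bench. Lid shut: at y = -5 mm of the case, 40 mm clear of the lock head, so a shut gripper fits between and can push the rib along the case's -y; it can also be pinched.
- oil_can: Green oil can with a bent brass spout, 64 x 83 x 146 mm, loose; origin at the centre of its underside. Bystander.
- tape: Orange tape measure, 32 x 77 x 58 mm, loose; origin at the centre of its underside. Bystander.
- marker: Red marker pen lying on the bench, 12 x 117 x 13 mm, loose; origin at the centre of its underside. Bystander.
- blower: Dark grey rubber dust blower, 54 x 121 x 54 mm, loose; origin at the centre of its underside. Bystander.

How it is judged:
By the outcome, as a careful person would: the job done as asked, in the order asked, and still so for the second after the job is handed in, with the robot touching nothing.
It also fails if it takes over 72 s, if anything falls off the work surface, if the arm or the gripper's body presses on something with over 40 N, if the wrist force passes 120 N, or if a joint passes its speed limit or range.

ROBOT

A 7-joint arm with a two-finger parallel gripper is mounted at the origin on a cart in front of the work surface, level with it; the furniture and walls round the work are solid. World frame = base frame: x ahead of the robot, y to its left, z up, the work surface at z = 0. Lengths are in m, angles in rad, forces in N, time in s.
With the tool pointing down it reaches from about 0.35 to 0.9 m from the base axis. Payload 8.1 kg.
Tool frame: the origin (TCP) lies midway between the tips of the shut fingers; the grasp point (between the pads) lies robot.grip_point_offset behind it (robot.grip_point_offset is the distance from the TCP to the grasp point, in m); y points along the fingers, x is the direction in which the jaws open and shut, and the axes are right-handed (so a half turn about y gives the same grasp; the last joint's range is limited). The gripper opens to 92 mm and grips with 3 to 60 N. Pads are 19 mm wide; open, the fingers measure 130 mm over their backs; the gripper's body (75 mm by 190 mm) begins 47 mm behind the grasp point.
Start: joints at [1.204, 0.434, 0.025, 1.573, -0.012, 1.134, -0.075], TCP at [0.163, -0.603, 0.227] pointing down, gripper open.
Joint ranges: [-2.62, 2.62], [-0.44, 2.09], [-1.27, 1.32], [0.08, 2.57], [-1.32, 4.46], [0.12, 2], [-2.74, 2.74]. Speed limits (rad/s): [2.22, 2.22, 3.01, 3.01, 3.14, 3.14, 3.14].

INTERFACE

Orientations are given as a 3x3 rotation matrix whose columns are the frame's x, y, z axes.
In Python, from rig import robot, capture, get_calibration, job gives the robot as it stands.
- The arm moves only by the shell command python3 -m handwheel 'ROWS'. ROWS is JSON, a list of rows, each a list of 3 entries, a list of its own where there are three numbers: the turn, a rotation vector about the tool's x, y, z in degrees, then the shift along the tool's x, y, z in cm, then the closure, from 0 (fully open) to 1 (shut). A call has 1 to 20 rows; each row shifts and turns the commanded pose from where the row before left it, along the tool's axes as they then stand; what a row does not reach is not made up. A row lasts 1/10 s, in which the tool goes at most 50 mm and 8.59 degrees, less where a joint would pass 70% of its speed; a pose out of reach is approached as far as the arm can. A call with a gripper value outside its range is refused whole. The fingers move at their own pace and stop on an object; the grip force is fixed at half the most. Time passes only in rows, so rows that do not move let the fingers close. It gives the time, the measured TCP pose, the force and the opening at its end, in the units of the state.
- robot.state(): the state, without advancing time (a new reading comes with each control period).
- capture(name): name is "scene" or "top" or "wrist"; returns the picture (480x640x3 uint8, red, green, blue); there is no depth.
- get_calibration(name): a dict with "fx", "fy", "cx", "cy" (pixels), "world_to_cam" (4x4, takes a point from world to camera coordinates). Camera axes: x right, y down, z forward; pixel columns grow to the right and rows downward; lengths in m; the calibration is good to about 2 mm. A picture is of the moment at which its call begins: read the wrist's pose just before it. get_calibration takes no time and is no camera call; for the wrist camera it gives the pose at the moment of the call.
- job.finish_job(): hands the job in, once; it reports no verdict.
The state is a dict: "time_s": time; "joint_pos": joint angles; "qvel": joint speeds; "joint_torque": joint torques, N m; "tcp_pos": TCP position; "eef_rot": TCP orientation; "force": force on the tool from outside, world axes, zero at the start; "moment": the same for the moment, N m; "finger_gap": opening from 0.0 (shut) to 1.0 (fully open).
Only numpy, scipy, OpenCV 4.12 (cv2) and the standard library are available. Lean on these libraries where they do the work, as an engineer would, in place of code of your own. Each camera call takes 0.05 s, during which the arm holds its last target. There are 200 camera calls.

## Working session

There is one attempt and no reset: what is moved stays moved. The work goes in short steps, Python scripts to look and compute and a shell command to move; the robot and the scene stay as the last step left them, time stands still between calls to the robot, and variables do not carry over. Pictures are saved under pics/ and viewed, about 8 in all and at most 12, crops included, and the job is handed in when it is done.

```bash
mkdir -p pics; ls
python3 - <<'E'
from rig import robot,capture,get_calibration
import cv2,numpy as np
np.set_printoptions(precision=4,suppress=True)
s=robot.state();print({k:(np.round(v,3).tolist()) for k,v in s.items()}, robot.grip_point_offset)
for n in("scene","top"):
    cv2.imwrite(f"pics/{n}0.png",capture(n)[:,:,::-1]);c=get_calibration(n);print(n,c['fx'],c['fy'],c['cx'],c['cy']);print(np.array(c['world_to_cam']))
E
```

```text
pics
{'time_s': 0.0, 'joint_pos': [1.204, 0.435, 0.025, 1.574, -0.012, 1.134, -0.075], 'qvel': [-0.0, 0.001, -0.002, -0.002, -0.002, -0.0, 0.001], 'joint_torque': [-0.001, -66.784, 0.985, -31.447, -0.06, 0.043, 0.0], 'tcp_pos': [0.163, -0.603, 0.226], 'eef_rot': [[0.261, -0.001, 0.965], [-0.965, 0.002, 0.261], [-0.002, -1.0, -0.0]], 'force': [-0.705, -0.317, -0.541], 'moment': [-0.018, -0.046, -0.005], 'finger_gap': 1.003} 0.0188
scene 482.74014744675856 482.74014744675856 325.40898727735674 236.34654771538223
[[-0.6342 -0.7731  0.0058  0.1947]
 [-0.5072  0.4104 -0.7579  0.3923]
 [ 0.5836 -0.4836 -0.6524  0.5656]
 [ 0.      0.      0.      1.    ]]
top 574.0613877365482 574.0613877365482 324.9097862619128 237.0680473489446
[[-0.0259 -0.9993 -0.0256 -0.1548]
 [-0.9879  0.0295 -0.1522  0.5501]
 [ 0.1529  0.0214 -0.988   1.264 ]
 [ 0.      0.      0.      1.    ]]
```

View pics/top0.png

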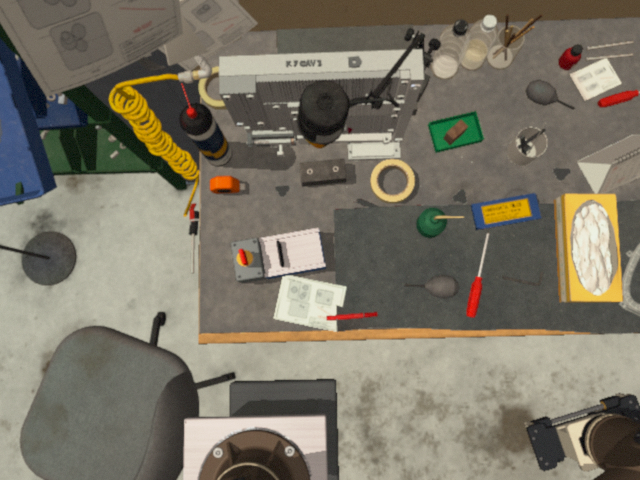

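View pics/scene0.png

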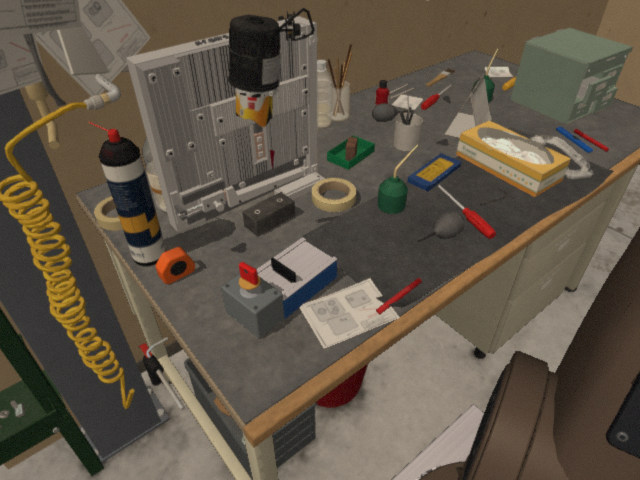

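The top view shows the case near (280,255), with the lock head and key at (245,258) and the rib at (281,252). The oil can is at (432,222), tape at (224,184), blower at (440,287) and marker at (352,316). All four are clear of the case.

```bash
cat > h.py <<'E'
import cv2,numpy as np
from rig import robot,capture,get_calibration
np.set_printoptions(precision=4,suppress=True)
def ray(c,uv):
    T=np.array(c['world_to_cam']);R,t=T[:3,:3],T[:3,3]
    d=R.T@np.array([(uv[0]-c['cx'])/c['fx'],(uv[1]-c['cy'])/c['fy'],1.]);return -R.T@t,d/np.linalg.norm(d)
def onz(c,uv,z):
    o,d=ray(c,uv);return o+d*(z-o[2])/d[2]
def tri(c1,a,c2,b):
    o,d=ray(c1,a);p,e=ray(c2,b);k=np.linalg.lstsq(np.c_[d,-e],p-o,rcond=None)[0]
    A,B=o+k[0]*d,p+k[1]*e;return (A+B)/2,np.linalg.norm(A-B)
def proj(c,p):
    T=np.array(c['world_to_cam']);q=T[:3,:3]@np.asarray(p)+T[:3,3];return np.array([c['fx']*q[0]/q[2]+c['cx'],c['fy']*q[1]/q[2]+c['cy']])
def red(im,box):
    x0,y0,x1,y1=box;h=cv2.cvtColor(im,cv2.COLOR_RGB2HSV)
    m=(((h[...,0]<6)|(h[...,0]>174))&(h[...,1]>150)&(h[...,2]>90)).astype(np.uint8)
    k=np.zeros_like(m);k[y0:y1,x0:x1]=1;return m*k
E
python3 - <<'E'
from h import *
t=cv2.imread("pics/top0.png");s=cv2.imread("pics/scene0.png")
a=cv2.resize(t[220:290,225:335],None,fx=7,fy=7,interpolation=cv2.INTER_CUBIC)
cv2.imwrite("pics/tc.png",a)
for n,im,b in(("top",t,(225,235,262,280)),("scene",s,(230,255,265,295))):
    m=red(im[:,:,::-1].copy(),b);c=cv2.findContours(m,0,2)[0];c=max(c,key=cv2.contourArea);print(n,m.sum(),cv2.minAreaRect(c))
    ys,xs=np.nonzero(m);print(xs.mean(),ys.mean(),xs.min(),xs.max(),ys.min(),ys.max())
E
```

```text
top 66 ((243.00001525878906, 256.5000305175781), (16.12761688232422, 4.743416786193848), 71.56504821777344)
242.6969696969697 255.87878787878788 239 246 249 264
scene 269 ((248.11793518066406, 272.7877502441406), (24.476402282714844, 14.08364486694336), 29.05460548400879)
248.0 272.6617100371747 239 257 262 283
```

View pics/tc.png

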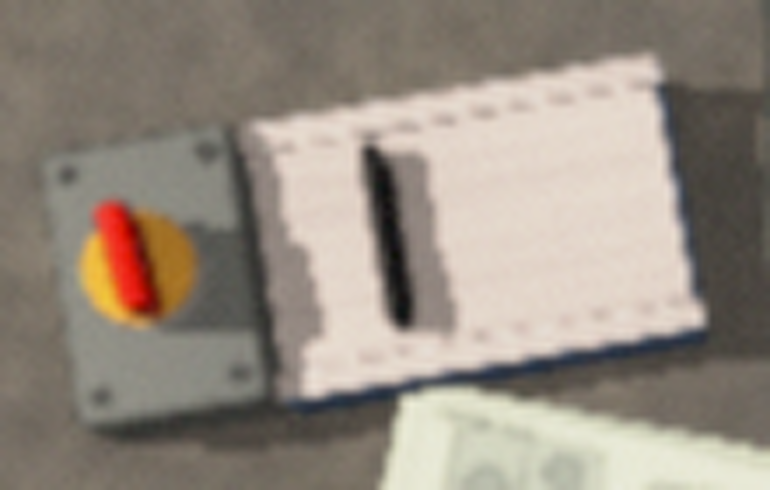

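The 7x crop shows the collar centre at about (139,268), the red bow from (110,205) to (145,312), and the rib from (370,148) to (403,325). The lock-head corners are at (43,158), (222,126), (268,398) and (85,430).

Run:
```python
from h import *
c=get_calibration("top");cs=get_calibration("scene")
f=lambda x,y:(x/7+225-.43,y/7+220-.43)
print("cam",ray(c,(0,0))[0])
H=[onz(c,f(*p),.07) for p in((43,158),(222,126),(268,398),(85,430))]
print(np.array(H));print("head c",np.mean(H,0),[np.linalg.norm(H[i]-H[i-1]) for i in range(4)])
print("collar",onz(c,f(139,268),.092))
R=[onz(c,f(*p),.073) for p in((370,148),(403,325))];print("rib",R,np.mean(R,0),np.linalg.norm(R[0]-R[1]))
L=[onz(c,f(*p),.049) for p in((655,55),(705,325))];print("lid end",L,np.mean(L,0),np.linalg.norm(L[0]-L[1]))
d=np.mean(H,0)-np.mean(L,0);print("yaw from axis",np.degrees(np.arctan2(-d[0],d[1])),np.linalg.norm(d[:2]),"should be 169")
B=[onz(c,f(*p),.124) for p in((110,210),(145,305))];print("bow",np.mean(B,0),np.degrees(np.arctan2(*(B[0]-B[1])[[1,0]])))
print("tri red",tri(c,(242.7,255.9),cs,(248,272.7)))
```

```text
cam [ 0.3462 -0.1979  1.3286]
[[ 0.5358  0.0392  0.07  ]
 [ 0.5444 -0.018   0.07  ]
 [ 0.4574 -0.0318  0.07  ]
 [ 0.4489  0.026   0.07  ]]
head c [0.4966 0.0039 0.07  ] [np.float64(0.08787748603643353), np.float64(0.057802192097109475), np.float64(0.08810958682786629), np.float64(0.05843140181209314)]
collar [0.497  0.0051 0.092 ]
rib [array([ 0.5355, -0.0653,  0.073 ]), array([ 0.4789, -0.075 ,  0.073 ])] [ 0.5072 -0.0702  0.073 ] 0.05738361946543171
lid end [array([ 0.5667, -0.1555,  0.049 ]), array([ 0.4787, -0.1694,  0.049 ])] [ 0.5227 -0.1625  0.049 ] 0.08914415528640744
yaw from axis 8.913915346967599 0.1683502268854107 should be 169
bow [0.4965 0.0033 0.124 ] 19.767777477081353
tri red (array([0.4991, 0.0059, 0.109 ]), np.float64(0.00044551639320591723))
```

Everything agrees: head length 88 mm, key axis to rib 74 mm, lid end to head centre 168 mm. The case yaw is about 8.9°, the key axis about (0.497, 0.0045), and the bow yaw about 19.8°. Moving above the key.

```bash
python3 -m handwheel '[[[0,0,0],[-2.5,0,2.4],0.3],[[0,0,0],[-2.5,0,2.4],0.3],[[0,0,0],[-2.5,0,2.4],0.3],[[0,0,0],[-2.5,0,2.4],0.3],[[0,0,0],[-2.5,0,2.4],0.3],[[0,0,0],[-2.5,0,2.4],0.3],[[0,0,0],[-2.5,0,2.4],0.3],[[0,0,0],[-2.5,0,2.4],0.3],[[0,0,0],[-2.5,0,2.4],0.3],[[0,0,0],[-2.5,0,2.4],0.3],[[0,0,0],[-2.5,0,2.4],0.3],[[0,0,0],[-2.5,0,2.4],0.3],[[0,0,0],[-2.5,0,2.4],0.3],[[0,0,0],[-2.5,0,2.4],0.3],[[0,0,0],[-2.5,0,2.4],0.3],[[0,0,0],[-2.5,0,2.4],0.3],[[0,0,0],[-2.5,0,2.4],0.3],[[0,0,0],[-2.5,0,2.4],0.3],[[0,0,0],[-2.5,0,2.4],0.3],[[0,0,0],[-2.5,0,2.4],0.3]]'
cat >> h.py <<'E'
def to(p,yaw):
    "cm in tool axes, to TCP target; turn about tool y (deg) to bring tool x to world yaw"
    s=robot.state();R=np.array(s['eef_rot']);d=np.array(p)-s['tcp_pos']
    w=np.degrees(np.arctan2(R[1,0],R[0,0]))
    print("tcp",np.array(s['tcp_pos']),"xyaw",w,"move cm",R.T@d*100,"turn y",-(yaw-w),"tilt",R[:,1],"F",np.array(s['force']),"M",np.array(s['moment']),"gap",s['finger_gap'],"q",np.array(s['joint_pos']))
E
python3 - <<'E'
from h import *
to((.497,.0045,.16),-70.2)
c=get_calibration("wrist");im=capture("wrist");cv2.imwrite("pics/w1.png",im[:,:,::-1])
print(proj(c,(.497,.0045,.124)))
E
```

```text
time_s: 2.1
tcp_pos: [0.4963, 0.0056, 0.2265]
eef_rot: [[0.26, -0.0, 0.965], [-0.965, -0.0, 0.26], [0.0, -1.0, -0.001]]
force: [0.6, -0.8, -0.4]
finger_gap: 0.704
tcp [0.4963 0.0056 0.2265] xyaw -74.90410405582966 move cm [0.1261 6.6494 0.0434] turn y -4.70410405582966 tilt [-0.0005 -0.0002 -1.    ] F [ 0.6229 -0.8308 -0.406 ] M [-0.0322  0.0028  0.0324] gap 0.7039282252355321 q [ 0.214   0.2608 -0.4078  1.8528  0.1181  1.052  -1.5476]
[316.9643 240.1287]
```

View pics/w1.png

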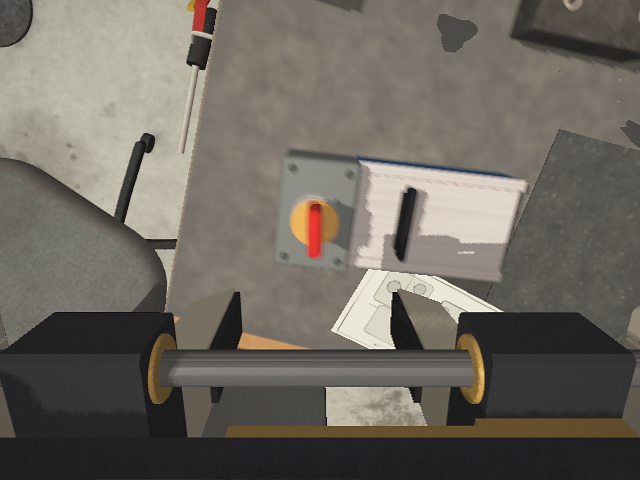

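The wrist view shows the bow upright at about (315,230), running from row 204 to 257. The collar is at (314,222) and the rib at (406,224). I'll refine from this close view.

Run:
```python
from h import *
c=get_calibration("wrist");im=cv2.imread("pics/w1.png")[:,:,::-1].copy()
m=red(im,(280,180,350,280));k=max(cv2.findContours(m,0,2)[0],key=cv2.contourArea);r=cv2.minAreaRect(k);print(r,m.sum())
b=cv2.boxPoints(r);e=[onz(c,p,.124) for p in b];print(np.array(e))
l=max((e[1]-e[0],e[2]-e[1]),key=np.linalg.norm);print("yaw",np.degrees(np.arctan2(l[1],l[0])),"size",[np.linalg.norm(e[1]-e[0]),np.linalg.norm(e[2]-e[1])],"c",np.mean(e,0))
print("ray cam",ray(c,(0,0))[0],"collar",onz(c,(314,222),.092))
R=[onz(c,p,.073) for p in((411,188),(401,260))];print("rib",np.mean(R,0),R[0]-R[1])
h=cv2.cvtColor(im,cv2.COLOR_RGB2HSV)
H=[onz(c,p,.07) for p in((288,150),(358,157),(348,269),(275,265))];print("head",np.mean(H,0),H)
s=capture("scene");m=red(s,(225,250,265,295))
```

```text
((314.0, 230.5), (53.0, 12.0), 90.0) 584
[[0.5216 0.0232 0.124 ]
 [0.5237 0.0156 0.124 ]
 [0.4885 0.0058 0.124 ]
 [0.4864 0.0137 0.124 ]]
yaw -164.39667752427246 size [np.float64(0.007809078349598273), np.float64(0.03653949745502411)] c [0.5051 0.0146 0.124 ]
ray cam [0.5763 0.0324 0.3842] collar [0.503  0.0142 0.092 ]
rib [ 0.5152 -0.0576  0.073 ] [0.0577 0.0117 0.    ]
head [0.5055 0.0125 0.07  ] [array([0.5464, 0.0467, 0.07  ]), array([ 0.5555, -0.0059,  0.07  ]), array([ 0.4664, -0.0248,  0.07  ]), array([0.4537, 0.0341, 0.07  ])]
```

The wrist view disagrees with the top and scene views by about 10 mm. The arm may still have been settling at that picture, so I'll repeat it with a matching calibration.

```bash
python3 -m handwheel '[[[0,-4.5,0],[0,3,0],0.3],[[0,0,0],[0,0,0],0.3],[[0,0,0],[0,0,0],0.3],[[0,0,0],[0,0,0],0.3]]'
python3 - <<'E'
from h import *
to((.497,.0045,.16),-70.2)
c=get_calibration("wrist");im=capture("wrist");c2=get_calibration("wrist")
print(np.array(c['world_to_cam']),np.abs(np.array(c['world_to_cam'])-c2['world_to_cam']).max(), c['fx'],c['cx'],c['cy'])
cv2.imwrite("pics/w2.png",im[:,:,::-1])
m=red(im,(250,100,400,285));k=max(cv2.findContours(m,0,2)[0],key=cv2.contourArea);r=cv2.minAreaRect(k);print(r,m.sum())
b=cv2.boxPoints(r);e=[onz(c,p,.124) for p in b]
l=max((e[1]-e[0],e[2]-e[1]),key=np.linalg.norm);print("yaw",np.degrees(np.arctan2(l[1],l[0])),"size",[np.linalg.norm(e[1]-e[0]),np.linalg.norm(e[2]-e[1])],"c",np.mean(e,0))
T=robot.state();print(proj(c,T['tcp_pos']))
E
```

```text
time_s: 2.6
tcp_pos: [0.4963, 0.0041, 0.1976]
eef_rot: [[0.333, 0.001, 0.943], [-0.943, -0.0, 0.333], [0.0, -1.0, 0.001]]
force: [0.3, -0.2, -0.1]
finger_gap: 0.699
tcp [0.4963 0.0041 0.1976] xyaw -70.52208446114042 move cm [-0.0197  3.7639  0.0774] turn y -0.32208446114042033 tilt [ 0.0008 -0.0001 -1.    ] F [ 0.3063 -0.2407 -0.0831] M [-0.0325 -0.0496 -0.0084] gap 0.6994983602224615 q [ 0.2203  0.2913 -0.4168  1.893   0.1403  0.9849 -1.4896]
[[ 0.3337 -0.9427  0.0009 -0.1623]
 [-0.8999 -0.3182  0.2981  0.4192]
 [-0.2807 -0.1002 -0.9545  0.5024]
 [ 0.      0.      0.      1.    ]] 0.000550767202428526 406.9708820677006 315.70637971585023 241.46647224412536
((315.0, 244.0), (15.939847946166992, 62.4599494934082), 4.969740867614746) 948
yaw 14.392498495108363 size [np.float64(0.03901716705380443), np.float64(0.009270889803210794)] c [0.5025 0.0063 0.124 ]
[314.7796 311.6697]
```

View pics/w2.png

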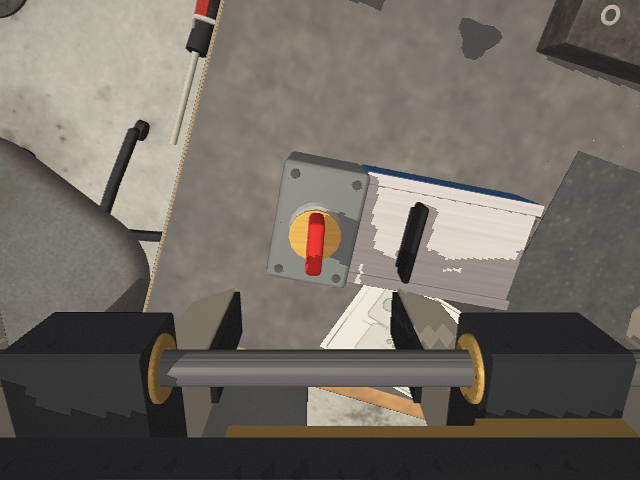

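This settled view agrees. Part of the +x end face is visible, which biases the centre, and the corrected axis is about (0.4985, 0.0055), matching the two-camera triangulation. The bow yaw is about 16°. Descending and closing.

```bash
python3 -m handwheel '[[[0,3.5,0],[0,0,0],0.3],[[0,0,0],[-0.07,2.5,0.25],0.3],[[0,0,0],[0,2.5,0],0.3],[[0,0,0],[0,2,0],0.3],[[0,0,0],[0,1.7,0],0.3],[[0,0,0],[0,1.0,0],0.3],[[0,0,0],[0,0.5,0],0.3],[[0,0,0],[0,0,0],0.3],[[0,0,0],[0,0,0],1],[[0,0,0],[0,0,0],1],[[0,0,0],[0,0,0],1],[[0,0,0],[0,0,0],1],[[0,0,0],[0,0,0],1],[[0,0,0],[0,0,0],1],[[0,0,0],[0,0,0],1],[[0,0,0],[0,0,0],1]]'
python3 - <<'E'
from h import *
to((.4985,.0055,.089),-74)
cv2.imwrite("pics/w3.png",capture("wrist")[:,:,::-1])
E
```

```text
time_s: 4.25
tcp_pos: [0.4983, 0.0055, 0.0947]
eef_rot: [[0.277, 0.0, 0.961], [-0.961, -0.0, 0.277], [0.0, -1.0, 0.0]]
force: [0.6, 0.1, 1.1]
finger_gap: 0.104
tcp [0.4983 0.0055 0.0947] xyaw -73.90586159419895 move cm [0.0088 0.5718 0.0154] turn y 0.09413840580104704 tilt [ 0.0001 -0.0003 -1.    ] F [0.5941 0.0955 1.1216] M [-0.2735 -0.1221 -0.0005] gap 0.10378591562428148 q [ 0.1681  0.4239 -0.3723  2.0054  0.2215  0.7506 -1.6269]
```

View pics/w3.png

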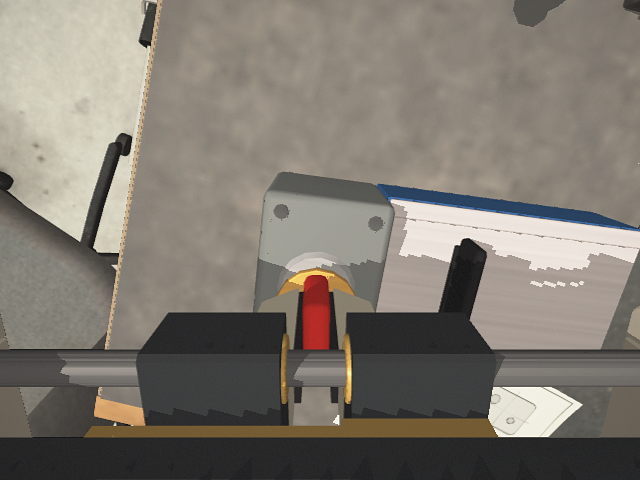

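The bow is gripped (gap 9.6 mm, bow 10 mm) at a key angle of about 0.126 rad. Pressing down lightly.

```bash
python3 -m handwheel '[[[0,0,0],[0,0.2,0],1],[[0,0,0],[0,0,0],1]]';python3 -m handwheel '[[[0,0,0],[0,0.15,0],1],[[0,0,0],[0,0.1,0],1],[[0,0,0],[0,0,0],1]]'
```

```text
time_s: 4.5
tcp_pos: [0.4983, 0.0056, 0.0927]
eef_rot: [[0.277, 0.0, 0.961], [-0.961, -0.0, 0.277], [0.0, -1.0, 0.0]]
force: [-0.2, -2.2, 4.2]
finger_gap: 0.103
time_s: 4.8
tcp_pos: [0.4984, 0.0056, 0.0904]
eef_rot: [[0.277, 0.0, 0.961], [-0.961, -0.0, 0.277], [0.0, -1.0, 0.0]]
force: [-1.0, -2.1, 8.0]
finger_gap: 0.109
```

```bash
python3 -m handwheel '[[[0,0,0],[0,0.05,0],1],[[0,0,0],[0,0,0],1]]';python3 -m handwheel '[[[0,-3,0],[0,0,0],1],[[0,-3,0],[0,0,0],1],[[0,0,0],[0,0,0],1]]'
```

```text
time_s: 5.0
tcp_pos: [0.4983, 0.0056, 0.09]
eef_rot: [[0.277, 0.0, 0.961], [-0.961, -0.0, 0.277], [0.0, -1.0, 0.0]]
force: [-3.3, -2.0, 8.9]
finger_gap: 0.107
time_s: 5.3
tcp_pos: [0.4984, 0.0056, 0.0901]
eef_rot: [[0.378, 0.0, 0.926], [-0.926, -0.0, 0.378], [0.001, -1.0, 0.0]]
force: [-2.4, -1.7, 9.4]
finger_gap: 0.106
```

```bash
python3 -c "
from h import *
to((.4985,.0055,.089),-74)"
```

```text
tcp [0.4984 0.0056 0.0901] xyaw -67.79335607290126 move cm [0.0103 0.108  0.01  ] turn y 6.206643927098739 tilt [ 0.0004 -0.0004 -1.    ] F [-2.4454 -1.7298  9.4066] M [-0.5668  0.4892 -0.0002] gap 0.10638267227451412 q [ 0.186   0.4345 -0.3969  2.0081  0.2435  0.7437 -1.5413]
```

```bash
python3 -m handwheel '[[[0,-3,0],[0,0,0],1],[[0,-3,0],[0,0,0],1],[[0,0,0],[0,0,0],1]]'|egrep 'tcp|force'
```

```text
tcp_pos: [0.4984, 0.0055, 0.0901]
force: [-1.8, -2.7, 9.4]
```

```bash
python3 -m handwheel '[[[0,-3,0],[0,0,0],1],[[0,-3,0],[0,0,0],1],[[0,0,0],[0,0,0],1]]'|egrep 'tcp|force|rot'
```

```text
tcp_pos: [0.4984, 0.0055, 0.0901]
eef_rot: [[0.562, 0.0, 0.827], [-0.827, -0.0, 0.562], [0.001, -1.0, 0.0]]
force: [-1.3, -2.6, 8.8]
```

```bash
python3 -m handwheel '[[[0,-3,0],[0,0,0],1],[[0,-3,0],[0,0,0],1],[[0,0,0],[0,0,0],1]]'|egrep 'tcp|force'
```

```text
tcp_pos: [0.4985, 0.0055, 0.0901]
force: [-1.9, -2.4, 8.8]
```

```bash
python3 -m handwheel '[[[0,-3,0],[0,0,0],1],[[0,-3,0],[0,0,0],1],[[0,0,0],[0,0,0],1]]'|egrep 'tcp|force|rot'
```

```text
tcp_pos: [0.4985, 0.0054, 0.0901]
eef_rot: [[0.722, 0.001, 0.692], [-0.692, -0.001, 0.722], [0.001, -1.0, -0.0]]
force: [-1.7, -2.9, 9.8]
```

Nothing from 7° to 37°. Turning back to the start and scanning the other way.

```bash
python3 -m handwheel '[[[0,6,0],[0,0,0],1],[[0,6,0],[0,0,0],1],[[0,6,0],[0,0,0],1],[[0,6,0],[0,0,0],1],[[0,6,0],[0,0,0],1],[[0,3,0],[0,0,0],1],[[0,3,0],[0,0,0],1],[[0,0,0],[0,0,0],1]]'|egrep 'tcp|force|rot'
```

```text
tcp_pos: [0.4983, 0.0056, 0.0901]
eef_rot: [[0.173, 0.0, 0.985], [-0.985, -0.001, 0.173], [0.001, -1.0, 0.0]]
force: [-2.3, -1.9, 9.8]
```

```bash
python3 -c "
from h import *
to((.4985,.0055,.089),-74)"
```

```text
tcp [0.4983 0.0056 0.0901] xyaw -80.0092814921737 move cm [0.0123 0.1114 0.0132] turn y -6.009281492173699 tilt [ 0.0004 -0.0005 -1.    ] F [-2.318  -1.8633  9.8258] M [-0.5537  0.5135 -0.0539] gap 0.10856732100803981 q [ 0.1443  0.4266 -0.342   2.0115  0.2091  0.7361 -1.7214]
```

```bash
python3 -m handwheel '[[[0,3,0],[0,0,0],1],[[0,3,0],[0,0,0],1],[[0,0,0],[0,0,0],1]]'|egrep 'tcp|force|rot'
```

```text
tcp_pos: [0.4984, 0.0057, 0.0901]
eef_rot: [[0.07, 0.0, 0.998], [-0.998, -0.0, 0.07], [0.0, -1.0, 0.0]]
force: [-1.8, -2.3, 8.3]
```

```bash
python3 -m handwheel '[[[0,3,0],[0,0,0],1],[[0,3,0],[0,0,0],1],[[0,0,0],[0,0,0],1]]'|egrep 'tcp|force|rot'
```

```text
tcp_pos: [0.4983, 0.0057, 0.09]
eef_rot: [[-0.035, 0.0, 0.999], [-0.999, -0.0, -0.035], [0.0, -1.0, 0.0]]
force: [-1.7, -2.4, 8.1]
```

```bash
python3 -m handwheel '[[[0,3,0],[0,0,0],1],[[0,3,0],[0,0,0],1],[[0,0,0],[0,0,0],1]]'|egrep 'tcp|force|rot'; python3 -c "
from h import *
to((.4985,.0055,.089),-74)"
```

```text
tcp_pos: [0.4983, 0.0057, 0.0898]
eef_rot: [[-0.139, 0.0, 0.99], [-0.99, -0.0, -0.139], [0.0, -1.0, 0.0]]
force: [-0.8, -1.1, 5.0]
tcp [0.4983 0.0057 0.0898] xyaw -98.00724078070405 move cm [0.0171 0.0848 0.0226] turn y -24.007240780704052 tilt [ 0.0002 -0.0002 -1.    ] F [-0.7814 -1.1146  5.0485] M [-0.3467  0.2277 -0.0537] gap 0.10628859957611828 q [ 0.0832  0.4176 -0.2619  2.0168  0.1593  0.726  -1.9872]
```

The force dropped from about 9 N to 5 N at a key angle of about -17°, so this is probably the slot. Pressing a little to test it.

```bash
python3 -m handwheel '[[[0,0,0],[0,0.1,0],1],[[0,0,0],[0,0.1,0],1],[[0,0,0],[0,0,0],1]]'|egrep 'tcp|force|rot'; python3 -c "
from h import *
to((.4985,.0055,.089),-74)"
```

```text
tcp_pos: [0.4984, 0.0057, 0.0881]
eef_rot: [[-0.137, 0.0, 0.991], [-0.991, -0.0, -0.137], [0.0, -1.0, 0.0]]
force: [-1.8, -1.4, 11.1]
tcp [0.4984 0.0057 0.0881] xyaw -97.89817280402397 move cm [ 0.0216 -0.0902  0.0174] turn y -23.89817280402397 tilt [ 0.0004 -0.0002 -1.    ] F [-1.7882 -1.418  11.051 ] M [-0.4378  0.6145 -0.0375] gap 0.11128147433767668 q [ 0.0829  0.4203 -0.2618  2.0183  0.1609  0.7219 -1.987 ]
```

The force rose again, so this is not the slot. The bow slipped a little in the pads, and the tips are now about at the collar. Continuing the scan.

```bash
python3 -m handwheel '[[[0,2.5,0],[0,0,0],1],[[0,2.5,0],[0,0,0],1],[[0,0,0],[0,0,0],1]]'|egrep 'tcp|force|rot'; python3 -c "
from h import *
to((.4985,.0055,.089),-74)"
```

```text
tcp_pos: [0.4983, 0.0057, 0.0878]
eef_rot: [[-0.224, 0.0, 0.975], [-0.975, -0.0, -0.224], [0.0, -1.0, 0.0]]
force: [-1.0, -3.2, 5.1]
tcp [0.4983 0.0057 0.0878] xyaw -102.9514893616489 move cm [ 0.0187 -0.1165  0.0228] turn y -28.951489361648896 tilt [ 0.0003 -0.0002 -1.    ] F [-1.0047 -3.1506  5.0678] M [-0.3877  0.159  -0.0104] gap 0.10789244457389568 q [ 0.0654  0.4183 -0.239   2.0201  0.1469  0.7189 -2.0614]
```

```bash
python3 -m handwheel '[[[0,0,0],[0,0.1,0],1],[[0,0,0],[0,0.1,0],1],[[0,0,0],[0,0,0],1]]'|egrep 'tcp|force|rot'
```

```text
tcp_pos: [0.4983, 0.0058, 0.0856]
eef_rot: [[-0.223, 0.0, 0.975], [-0.975, 0.0, -0.223], [-0.0, -1.0, 0.0]]
force: [-0.2, -2.1, 4.7]
```

The force stays at 4.7 N while sinking, so the key is in the slot at about -22°. Pushing on down.

```bash
python3 -m handwheel '[[[0,0,0],[0,0.15,0],1],[[0,0,0],[0,0.15,0],1],[[0,0,0],[0,0,0],1]]'|egrep 'tcp|force'
```

```text
tcp_pos: [0.4983, 0.0058, 0.0826]
force: [0.2, -1.2, 5.4]
```

```bash
python3 -c "
from h import *
to((.4985,.0055,.089),-74)"
```

```text
tcp [0.4983 0.0058 0.0826] xyaw -102.88155927292873 move cm [ 0.0199 -0.6404  0.0252] turn y -28.881559272928726 tilt [ 0. -0. -1.] F [ 0.2352 -1.1946  5.417 ] M [-0.3934  0.0576 -0.0497] gap 0.10329593214330884 q [ 0.064   0.4263 -0.2377  2.0245  0.1505  0.707  -2.0634]
```

```bash
python3 -m handwheel '[[[0,0,0],[0,0.1,0],1],[[0,0,0],[0,0.1,0],1],[[0,0,0],[0,0,0],1]]'|egrep 'tcp|force'
```

```text
tcp_pos: [0.4983, 0.0057, 0.0807]
force: [-0.0, -1.9, 6.4]
```

```bash
python3 -m handwheel '[[[0,0,0],[0,0.1,0],1],[[0,0,0],[0,0.05,0],1],[[0,0,0],[0,0,0],1]]'|egrep 'tcp|force'
```

```text
tcp_pos: [0.4985, 0.0058, 0.0805]
force: [-5.1, -1.8, 22.7]
```

The key is right down (14 mm, hard stop). Easing off slightly and turning on by about +55°.

```bash
python3 -m handwheel '[[[0,0,0],[0,-0.07,0],1],[[0,-2,0],[0,0,0],1],[[0,-3,0],[0,0,0],1],[[0,-3,0],[0,0,0],1],[[0,0,0],[0,0,0],1]]'|egrep 'tcp|force|rot';  python3 -c "
from h import *
to((.4985,.0055,.089),-74)"
```

```text
tcp_pos: [0.4983, 0.0057, 0.0806]
eef_rot: [[-0.083, 0.0, 0.997], [-0.997, -0.0, -0.083], [0.0, -1.0, 0.0]]
force: [-4.2, -3.3, 13.7]
tcp [0.4983 0.0057 0.0806] xyaw -94.78341397526295 move cm [ 0.0167 -0.8439  0.0183] turn y -20.783413975262945 tilt [ 0.0004 -0.0002 -1.    ] F [-4.1782 -3.2715 13.7497] M [-0.5146  0.7125  0.028 ] gap 0.10531968226841044 q [ 0.0914  0.4331 -0.2737  2.0241  0.1762  0.706  -1.947 ]
```

```bash
python3 -m handwheel '[[[0,-5,0],[0,0,0],1],[[0,-5,0],[0,0,0],1],[[0,-5,0],[0,0,0],1],[[0,0,0],[0,0,0],1]]'|egrep 'tcp|force|rot';  python3 -c "
from h import *
to((.4985,.0055,.089),-74)"
```

```text
tcp_pos: [0.4984, 0.0056, 0.0806]
eef_rot: [[0.179, 0.0, 0.984], [-0.984, -0.0, 0.179], [0.0, -1.0, 0.0]]
force: [-4.3, -2.9, 13.1]
tcp [0.4984 0.0056 0.0806] xyaw -79.71521344122966 move cm [ 0.0132 -0.8423  0.0088] turn y -5.715213441229665 tilt [ 0.0005 -0.0003 -1.    ] F [-4.3256 -2.8674 13.0976] M [-0.5223  0.7425  0.0022] gap 0.10348551070219304 q [ 0.1435  0.4414 -0.3421  2.0197  0.221   0.7148 -1.7273]
```

```bash
python3 -m handwheel '[[[0,-6,0],[0,0,0],1],[[0,-6,0],[0,0,0],1],[[0,-6,0],[0,0,0],1],[[0,-6,0],[0,0,0],1],[[0,-6,0],[0,0,0],1],[[0,-6,0],[0,0,0],1],[[0,0,0],[0,0,0],1]]'|egrep 'tcp|force|rot';  python3 -c "
from h import *
to((.4985,.0055,.089),-74)"
```

```text
tcp_pos: [0.4985, 0.0054, 0.0806]
eef_rot: [[0.723, 0.001, 0.691], [-0.691, -0.001, 0.723], [0.001, -1.0, -0.0]]
force: [-2.3, -2.9, 14.9]
tcp [0.4985 0.0054 0.0806] xyaw -43.683915555833266 move cm [-0.0016 -0.843   0.0048] turn y 30.316084444166734 tilt [ 0.0006 -0.0005 -1.    ] F [-2.2545 -2.9402 14.8693] M [-0.7967  0.5966  0.0476] gap 0.10906534731581256 q [ 0.2652  0.4682 -0.5048  2.0097  0.3297  0.7423 -1.2023]
```

```bash
python3 -m handwheel '[[[0,0,0],[0,-0.1,0],1],[[0,0,0],[0,-0.1,0],1],[[0,0,0],[0,0,0],1]]'|egrep 'tcp|force'; python3 -m handwheel '[[[0,0,0],[0,0,0],0.5],[[0,0,0],[0,0,0],0.5],[[0,0,0],[0,0,0],0.5],[[0,0,0],[0,0,0],0.5],[[0,0,0],[0,-2,0],0.5],[[0,0,0],[0,-3,0],0.5],[[0,0,0],[0,-3,0],0.5],[[0,0,0],[0,-2,0],0.5],[[0,0,0],[0,0,0],0.5],[[0,0,0],[0,0,0],0.5],[[0,0,0],[0,0,0],0.5]]'
python3 - <<'E'
from h import *
to((.4985,.0055,.089),-74)
a=capture("wrist");b=capture("scene");c=get_calibration("scene")
m=red(b,(225,250,265,295));ys,xs=np.nonzero(m);print("red scene",xs.mean(),ys.mean(),ys.min(),ys.max(),"expect rest/-12:",proj(c,(.4985,.0055,.124)),proj(c,(.4985,.0055,.112)))
cv2.imwrite("pics/w4.png",np.hstack([a[:,:,::-1][100:,100:560],cv2.resize(b[230:340,200:285,::-1],(294,380))]))
E
```

```text
tcp_pos: [0.4984, 0.0054, 0.0821]
force: [-0.7, -2.7, 4.0]
time_s: 13.0
tcp_pos: [0.4975, 0.0057, 0.1809]
eef_rot: [[0.721, -0.002, 0.693], [-0.693, -0.0, 0.721], [-0.001, -1.0, -0.001]]
force: [0.2, 0.7, -0.1]
finger_gap: 0.501
tcp [0.4975 0.0057 0.1809] xyaw -43.88699773987832 move cm [0.0949 9.1878 0.0719] turn y 30.113002260121682 tilt [-0.0018 -0.0001 -1.    ] F [ 0.223   0.6683 -0.1198] M [-0.021   0.0051  0.0554] gap 0.5007609427840187 q [ 0.327   0.3372 -0.5636  1.9011  0.2164  0.9652 -1.1015]
red scene 248.70261437908496 277.8137254901961 270 286 expect rest/-12: [247.3376 266.1472] [248.0777 271.4715]
```

View pics/w4.png

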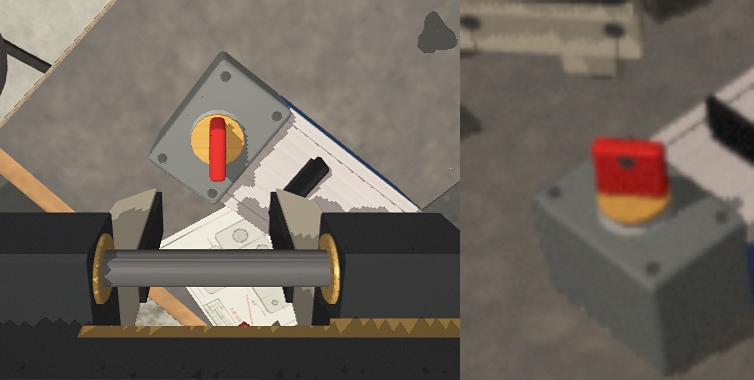

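The key stays down by itself, with its collar just above the head and turned as commanded. Next, shut the gripper, align it with the rib, and move above the gap between head and rib.

```bash
python3 -m handwheel '[[[0,-7.5,0],[0,0,0],1],[[0,-7.5,0],[0,0,0],1],[[0,-7.5,0],[0,0,0],1],[[0,-7.5,0],[0,0,0],1],[[0,-7.5,0],[0,0,0],1],[[0,-7.5,0],[0,0,0],1],[[0,-7.5,0],[0,0,0],1],[[0,0,0],[0,0,0],1],[[0,0,0],[0,0,0],1]]'|egrep 'gap|force'; python3 -c "
from h import *
to((.5066,-.0459,.18),8.9)"
```

```text
force: [-0.7, 0.4, 0.6]
finger_gap: 0.002
tcp [0.498  0.0057 0.1814] xyaw 8.381065973500752 move cm [ 0.1013  0.1348 -5.2314] turn y -0.5189340264992488 tilt [-0.001   0.0004 -1.    ] F [-0.695   0.4462  0.6115] M [-0.0452 -0.1491 -0.0044] gap 0.0022855708842840924 q [ 0.4762  0.3825 -0.7673  1.8892  0.3134  0.9945 -0.2824]
```

```bash
python3 -m handwheel '[[[0,-0.5,0],[0,0,0],1],[[0,0,0],[0.1,0,-2.6],1],[[0,0,0],[0,0,-2.6],1],[[0,0,0],[0,2,0],1],[[0,0,0],[0,2,0],1],[[0,0,0],[0,0,0],1],[[0,0,0],[0,0,0],1]]'|egrep 'tcp|gap|force'
python3 - <<'E'
from h import *
to((.5066,-.0459,.058),8.9)
a=capture("top");b=capture("wrist")
cv2.imwrite("pics/t5.png",np.hstack([cv2.resize(a[200:300,215:345,::-1],None,fx=3.5,fy=3.5),b[::2,::2,::-1][:, :][0:240]. repeat(1,0) if 0 else cv2.resize(b[60:410,150:495,::-1],(345,350))]))
E
```

```text
tcp_pos: [0.5074, -0.045, 0.1421]
force: [-0.3, -0.2, 1.1]
finger_gap: 0.002
tcp [ 0.5074 -0.045   0.1421] xyaw 9.093997339775726 move cm [-0.0835  8.4142 -0.0758] turn y 0.1939973397757253 tilt [-0.0006  0.0002 -1.    ] F [-0.2765 -0.1934  1.0889] M [-0.0054 -0.1647 -0.0048] gap 0.0022015136400533575 q [ 0.5336  0.4441 -0.7285  1.9117  0.3666  0.9228 -0.2137]
```

View pics/t5.png

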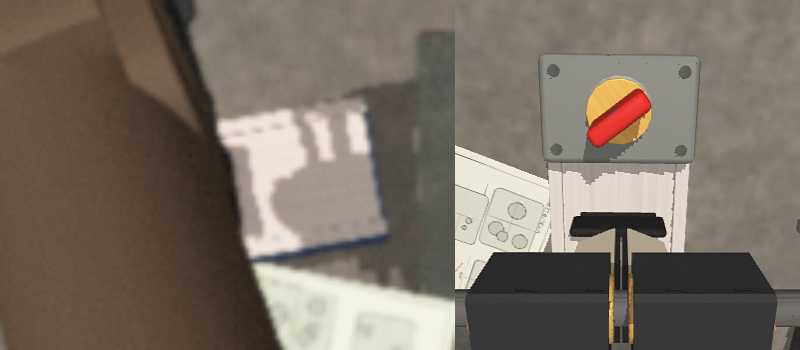

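Run:
```python
from h import *
c=get_calibration("wrist")
u=np.array([-.155,.988]);A=np.array([.4985,.0055])
for n,p,z in(("rib topface",(313,291),.073),("rib upper",(313,272),.073),("head edge",(315,222),.07)):
    q=onz(c,p,z);print(n,q,"case y",69+1000*(q[:2]-A)@u)
print("tcp case y",69+1000*(np.array(robot.state()['tcp_pos'])[:2]-A)@u)
print(proj(c,(.5066,-.0459,.058)))
```

```text
rib topface [ 0.5097 -0.0669  0.073 ] case y -4.319924693330449
rib upper [ 0.5078 -0.0547  0.073 ] case y 8.075484007749125
head edge [ 0.5042 -0.0248  0.07  ] case y 38.203476518652224
tcp case y 17.637149862678875
[313.4436 249.9345]
```

The geometry agrees: rib at y = -4, head edge at y = 38, and TCP at y = 17.6 in the gap. Descending and starting the push.

```bash
python3 -m handwheel '[[[0,0,0],[0,2.5,0],1],[[0,0,0],[0,2.5,0],1],[[0,0,0],[0,2,0],1],[[0,0,0],[0,1.4,0],1],[[0,0,0],[0,0,0],1]]'|egrep 'tcp|force'; python3 -m handwheel '[[[0,0,0],[0,0,-0.5],1],[[0,0,0],[0,0,-0.5],1],[[0,0,0],[0,0,-0.5],1],[[0,0,0],[0,0,0],1]]'|egrep 'tcp|force'
```

```text
tcp_pos: [0.5069, -0.0453, 0.0571]
force: [-0.2, -0.1, -0.5]
tcp_pos: [0.5105, -0.0613, 0.0585]
force: [0.5, 0.3, 0.9]
```

```bash
python3 -m handwheel '[[[0,0,0],[0,0,-0.8],1],[[0,0,0],[0,0,-0.8],1],[[0,0,0],[0,0,-0.8],1],[[0,0,0],[0,0,-0.8],1],[[0,0,0],[0,0,-0.8],1],[[0,0,0],[0,0,-0.8],1],[[0,0,0],[0,0,-0.8],1],[[0,0,0],[0,0,-0.8],1],[[0,0,0],[0,0,-0.8],1],[[0,0,0],[0,0,-0.8],1],[[0,0,0],[0,0,0],1]]'|egrep 'tcp|force'
```

```text
tcp_pos: [0.5226, -0.141, 0.0578]
force: [-0.4, 0.2, 0.4]
```

```bash
python3 -m handwheel '[[[0,0,0],[0,0,-0.4],1],[[0,0,0],[0,0,-0.4],1],[[0,0,0],[0,0,0],1]]'|egrep 'tcp|force'
```

```text
tcp_pos: [0.524, -0.1476, 0.0579]
force: [0.7, 0.2, -0.8]
```

```bash
python3 -m handwheel '[[[0,0,0],[0,0,-0.25],1],[[0,0,0],[0,0,-0.25],1],[[0,0,0],[0,0,0],1]]'|egrep 'tcp|force'; python3 -c "
from h import *
cv2.imwrite('pics/w6.png',capture('wrist')[:,:,::-1])"
```

```text
tcp_pos: [0.5247, -0.1524, 0.058]
force: [0.8, -0.1, -0.6]
```

View pics/w6.png

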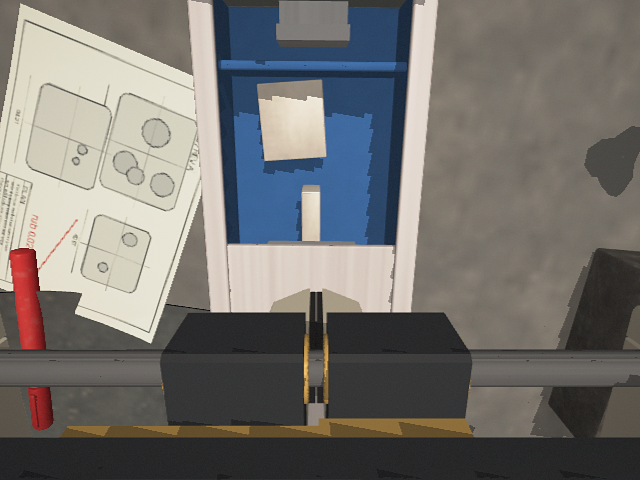

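The lid is sliding open and the case interior shows. The lid's edge is at row 244. Pushing on to the stop.

```bash
python3 -m handwheel '[[[0,0,0],[0,0,-0.3],1],[[0,0,0],[0,0,-0.3],1],[[0,0,0],[0,0,0],1]]'|egrep 'tcp|force'
```

```text
tcp_pos: [0.5248, -0.1534, 0.0579]
force: [-4.7, 14.5, 5.4]
```

The force rose to 14.5 N with the TCP at case y of about -92, as expected for the stop. Backing off, lifting clear and checking.

```bash
python3 -m handwheel '[[[0,0,0],[0,0,0.6],1],[[0,0,0],[0,0,0.6],1],[[0,0,0],[0,-3,0],1],[[0,0,0],[0,-4,0],1],[[0,0,0],[0,-4,0],1],[[0,0,0],[0,-4,0],1],[[0,0,0],[0,0,-4],1],[[0,0,0],[0,0,-4],1],[[0,0,0],[0,0,-4],1],[[0,0,0],[0,0,-4],1],[[0,0,0],[0,0,-4],1],[[0,0,0],[0,0,-4],1],[[0,0,0],[0,0,0],1],[[0,0,0],[0,0,0],1]]'
python3 - <<'E'
from h import *
a=capture("top");b=capture("scene")
cv2.imwrite("pics/f.png",np.hstack([a[150:340,190:480,::-1],b[150:340,150:460,::-1]]))
cv2.imwrite("pics/ftop.png",a[:,:,::-1]);cv2.imwrite("pics/fsc.png",b[:,:,::-1])
t=cv2.imread("pics/scene0.png")
d=cv2.absdiff(t,b[:,:,::-1]).max(2)
for n,(x0,y0,x1,y1) in dict(tape=(150,240,200,290),oil=(370,140,425,215),marker=(370,275,425,320),blower=(415,205,470,245)).items(): print(n,(d[y0:y1,x0:x1]>40).sum())
E
```

```text
time_s: 19.15
tcp_pos: [0.5611, -0.3842, 0.2073]
eef_rot: [[0.988, -0.001, -0.156], [0.156, 0.0, 0.988], [-0.001, -1.0, 0.0]]
force: [0.7, 1.0, 1.0]
finger_gap: 0.003
tape 0
oil 61
marker 0
blower 0
```

View pics/f.png

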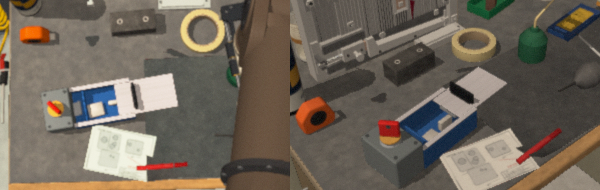

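Run:
```python
from h import *
cs=get_calibration("scene");print("tcp px",proj(cs,robot.state()['tcp_pos']))
a=cv2.imread("pics/scene0.png");b=cv2.imread("pics/fsc.png")
for n,i in(("a",a),("b",b)):
    h=cv2.cvtColor(i,cv2.COLOR_BGR2HSV);m=((h[...,0]>60)&(h[...,0]<90)&(h[...,1]>110));m[:170]=0;m[220:]=0;m[:,:365]=0;m[:,420:]=0
    ys,xs=np.nonzero(m);print(n,len(xs),xs.mean(),ys.mean(),xs.min(),xs.max(),ys.min(),ys.max())
# rib in scene image vs expected for fully open
u=np.array([-.155,.988]);A=np.array([.4985,.0055])
for o in(90,95,100):
    p=A+u*(-.074-o/1000);print(o,p,proj(cs,(*p,.073)))
h=cv2.cvtColor(b,cv2.COLOR_BGR2GRAY);m=(h<45).astype(np.uint8);m[:220]=0;m[260:]=0;m[:,:285]=0;m[:,340:]=0
k=max(cv2.findContours(m,0,2)[0],key=cv2.contourArea);print(k[:,0].min(0),k[:,0].max(0),cv2.minAreaRect(k))
d=cv2.absdiff(a,b).max(2)[140:215,370:425]>40;ys,xs=np.nonzero(d);print(xs.min()+370,xs.max()+370,ys.min()+140,ys.max()+140)
cv2.imwrite("pics/z.png",np.hstack([cv2.resize(i[130:260,290:490],None,fx=2,fy=2) for i in(a,b)]))
```

```text
tcp px [394.4456 130.3273]
a 794 391.9521410579345 195.75440806045341 378 406 178 212
b 793 391.8348045397226 195.86633039092055 378 406 177 212
90 [ 0.5239 -0.1565] [316.7421 240.0897]
95 [ 0.5247 -0.1615] [318.5499 238.7828]
100 [ 0.5255 -0.1664] [320.3463 237.4842]
[309 232] [332 252] ((320.6153564453125, 242.576904296875), (29.39910888671875, 9.15255355834961), 33.690067291259766)
405 424 145 178
```

View pics/z.png

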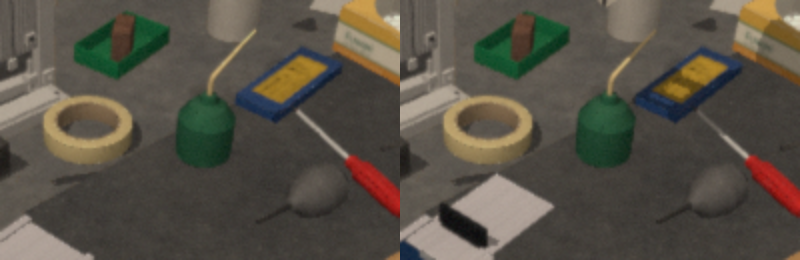

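The bystanders haven't moved, and the oil-can difference is only shadow. The rib is at column 320.6, against 320.3 expected for fully open.

```bash
python3 -c "
from rig import job
print(job.finish_job())"
```

```text
the job is handed in; nothing more can be done
None
```

The case is unlocked, the lid is fully open, and the job was handed in at about 19 s with the gripper lifted clear and touching nothing. Handing in gives no verdict.

- **Finding the slot:** I pressed the key lightly, about 9–11 N, and turned it back and forth. The force fell away at about -22° (-0.4 rad), and the key sank all the way. At the bottom stop I pressed 22.7 N.
- **Locking it down:** I turned the key about +59° (1.0 rad) and let go. The picture afterwards shows it still down.
- **Lid:** I pushed the rib with the shut gripper until it hit the stop at 14.5 N. In the final scene picture the rib is at column 320.6, against 320.3 expected for 100 mm open.
- **Bystanders:** the tape, marker and blower areas show no change. The oil can area changed in a few pixels, which looks like arm shadow, as the can itself moved less than 0.2 px.

Three readings disagreed along the way:
- The first wrist picture was about 10 mm off, probably because the arm was still settling. A repeat with the arm still agreed with the other cameras.
- There was a false force drop at -17°, which I checked by pressing about 2 mm further; the force rose to 11 N, so I moved on.
- While pushing the lid I saw almost none of the expected 1.5 N friction in the settled readings.

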